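# Click the oxygen flow selector up to four litres

## Task

Set the oxygen to 4 litres per minute: with a fingertip, flick the edge of the regulator's flow-selector thumbwheel anticlockwise (seen from above) until the fourth mark after the off bar has clicked in at the pointer, and never run past that setting. Flick it gently and do not grip it; leave everything else on the bench where it stands.

Things in the scene. Friction and masses are not known exactly. Their poses are not given: they have to be found in the camera images.
- oxygen_set: Portable oxygen set, fixed to the bench. Origin on the bench top under the vertical axis of the flow selector. An aluminium cylinder (81 mm across, axis 66 mm up) lies strapped in a cradle along local +y, from y = 50 to 345 mm. On its valve post stands a regulator: body 43 mm across, 99 to 129 mm up, with the selector wheel on top. Above 126 mm only the wheel and its cap are near.
- pointer (a point): Outer end of the fixed pointer: a small ridge on the fixed aluminium cap in the middle of the wheel (cap 26 mm across, top 154 mm above the bench). The pointer lies towards local +x of the oxygen set, ends 20.5 mm from the axis, top 151 mm up.
- gauge (a point): Middle of the round pressure gauge, 37 mm across, that sticks out below the wheel to local +x of the oxygen set as far as 58 mm from the axis; its top is 125 mm above the bench.
- hose_outlet (a point): Tip of the brass hose outlet below the wheel, to local -y of the oxygen set, 50 mm from the axis; its top is 112 mm above the bench.
- selector_centre (a point): Middle of the flow-selector thumbwheel, on its vertical axis, 139 mm above the bench; axes turn with the wheel, z up. Black, from 131 to 147 mm up, 64 mm across over eight finger lobes 45 degrees apart: each an upright round 12 mm wide, centred 26 mm from the axis. Between lobes the rim is 24 mm from the axis. A fingertip can reach the edge from any side.
- off_mark (a point): The off mark: a white bar on top of one lobe, 24.5 mm from the axis, on the wheel's own +x side. Going on clockwise from it, seen from above, the other lobes carry round white dots of growing size for 1, 2, 3, 4, 6, 8 and 10 litres per minute. The mark at the pointer is the present setting; at 4 litres the off bar lies exactly opposite the pointer.
- flow_selector (a joint): Wheel angle in rad: 0 is off (stop), each click 0.785 (45 degrees), growing anticlockwise seen from above; 3.142 is 4 litres per minute. Starts at off or 1 or 2 clicks up. A sprung ball holds it at each click: about 4 N at a lobe turns it out; past half way (0.39) it snaps on by itself, let go before that it snaps back. At rest a lobe stands at the pointer.
- tape_roll: Loose roll of tape lying flat, 72 mm across, 25 mm high; origin at the centre of its underside. Leave it alone.
- pulse_oximeter: Loose finger clip, 58 x 32 x 31 mm; origin at the centre of its underside. Leave it alone.
- gauze_pack: Loose pack of dressings, 90 x 70 x 32 mm; origin at the centre of its underside. Leave it alone.
- penlight: Loose steel pen torch lying along its x, 127 mm long, 15 mm high; origin under its middle. Leave it alone.
- shears: Loose trauma shears lying flat along their x, 190 x 90 mm, 10 mm high; origin under the pivot. Leave them alone.
- disinfectant: Loose upright white bottle, 64 mm across, 170 mm tall; origin at the centre of its underside. Leave it alone.

How it is judged:
At the end, for the whole second after the job is handed in: The wheel rests at the 4 litre click (3.0 to 3.28 rad) and every loose thing is within 30 mm of where it began (value of joint flow_selector between 3 and 3.28 rad and velocity of joint flow_selector between -0.05 and 0.05 rad/s and distance of each of tape_roll, pulse_oximeter, gauze_pack, penlight, shears, disinfectant from where it was at the start of the episode below 0.03 m); the robot touches nothing.
It fails at once if the wheel is run past the 4 litre setting, towards the next click (beyond 3.5 rad) (value of joint flow_selector above 3.5 rad).
It fails at once if the oxygen set or its wheel is gripped or struck hard (fingers press on it with more than 25 N) (contact force between the fingers and oxygen_set above 25 N).
It fails at once if the arm or the gripper's body, not the fingers, leans on the oxygen set (over 2 N) (contact force between the arm and oxygen_set above 2 N).
It fails at once if a bystander is lifted, knocked or shifted by more than 30 mm (distance of any of tape_roll, pulse_oximeter, gauze_pack, penlight, shears, disinfectant from where it was at the start of the episode above 0.03 m).
It also fails if it takes over 61 s, if anything falls off the work surface, if the arm or the gripper's body presses on something with over 40 N, if the wrist force passes 120 N, or if a joint passes its speed limit or range.

## Robot

A 6-joint arm with a two-finger parallel gripper is mounted at the origin on the work surface. World frame = base frame: x ahead of the robot, y to its left, z up, the work surface at z = 0. Lengths are in m, angles in rad, forces in N, time in s.
With the tool pointing down it reaches from about 0.35 to 0.975 m from the base axis. Payload 4.9 kg.
Tool frame: the origin (TCP) lies on the centre line of the jaws, within the pads' length; the fingertips stand ctrl.tcp_to_tips ahead of it and the grasp point (between the pads) lies 3 mm ahead of it (ctrl.tcp_to_tips is the distance from the TCP to the fingertips, in m); z points along the fingers, y is the direction in which the jaws open and shut (so a half turn about z gives the same grasp; the last joint's range is limited). The gripper opens to 85 mm and grips with 20 to 120 N. Pads are 22 mm wide; open, the fingers measure 114 mm over their backs; the gripper's body (76 mm by 85 mm) begins 54 mm behind the grasp point. The pads swing forward as they close: fully open they stand 13 mm farther back than shut.
Start: joints at [-0.119, 0.053, 1.613, -0, 1.476, -0.119], TCP at [0.625, 0, 0.253] pointing down, gripper open.
Joint ranges: [-3.01, 3.01], [-1.01, 2.22], [0.06, 2.58], [-1.02, 4.17], [0.09, 2.62], [-3.14, 3.14]. Speed limits (rad/s): [2.57, 2.57, 3.14, 3.14, 3.14, 3.14].

## Interface

Orientations are given as a rotation vector (axis times angle).
In Python, from station import ctrl, vision gives the robot as it stands.
- The arm moves only by the tool jog_arm, never from a script. Its argument "deltas" is a list of rows, each a list of 7 numbers: the turn, a rotation vector about the tool's x, y, z in rad, then the shift along the tool's x, y, z in cm, then the opening, from 0 (shut) to 1 (fully open). A call has 1 to 12 rows; each row shifts and turns the commanded pose from where the row before left it, along the tool's axes as they then stand; what a row does not reach is not made up. A row lasts 1/12 s, in which the tool goes at most 41.7 mm and 7.16 degrees, less where a joint would pass 70% of its speed; a pose out of reach is approached as far as the arm can. A call with a gripper value outside its range is refused whole. The fingers move at their own pace and stop on an object; "grip_force" is the grip in N (left out, the last holds). Time passes only in rows, so rows that do not move let the fingers close. It gives the time, the measured TCP pose, the force and the opening at its end, in the units of the state.
- ctrl.get_obs(): the state, without advancing time (a new reading comes with each control period).
- vision.get_image(name): name is "scene" or "side" or "wrist"; returns (picture, depth): 400x640x3 uint8, red, green, blue; 400x640 float32, m along the optical axis (not along the pixel's ray), 0 where there is no reading.
- vision.calibration(name): a dict with "fx", "fy", "cx", "cy" (pixels), "rvec" (rotation vector, rad) and "tvec" (3), from world to camera coordinates, as OpenCV has them; the wrist camera has in their place "hand_eye" (4x4, takes a point from camera to tool coordinates, whose origin is the TCP and whose axes are the flange's). Camera axes: x right, y down, z forward; pixel columns grow to the right and rows downward; lengths in m; the calibration is good to about 2 mm. A picture is of the moment at which its call begins: read the wrist's pose just before it. calibration takes no time and is no camera call.
- ctrl.finish_job(): hands the job in, once; it reports no verdict.
The state is a dict: "t": time; "q": joint angles; "dq": joint speeds; "effort": joint torques, N m; "tool_pos": TCP position; "tool_rot": TCP orientation; "contact_force": force on the tool from outside, world axes, zero at the start; "wrist_torque": the same for the moment, N m; "opening": finger opening in m.
Only numpy, scipy, OpenCV 4.12 (cv2) and the standard library are available. Lean on these libraries where they do the work, as an engineer would, in place of code of your own. Each camera call takes 0.05 s, during which the arm holds its last target. There are 200 camera calls.

## Working session

There is one attempt and no reset: what is moved stays moved. The work goes in short steps, Python scripts to look and compute and a tool call to move; the robot and the scene stay as the last step left them, time stands still between calls to the robot, and variables do not carry over. Pictures are saved under pics/ and viewed, about 8 in all and at most 12, crops included, and the job is handed in when it is done.

Besides the shell and the picture viewer there is one more tool, called by a JSON object that holds its "fn" and its "kwargs". jog_arm: Moves the arm, as the interface text tells. Its arguments: {"type":"object","properties":{"deltas":{"type":"array"},"grip_force":{"type":"number"}},"required":["deltas"]}

```bash
mkdir -p pics; cat > h.py <<'E'
import numpy as np,cv2
from station import ctrl,vision
def grab(n,f=None):
    o=ctrl.get_obs(); im,d=vision.get_image(n); c=vision.calibration(n)
    if f: cv2.imwrite('pics/'+f,im[:,:,::-1])
    v,u=np.mgrid[:400,:640]
    P=np.stack([(u-c['cx'])/c['fx']*d,(v-c['cy'])/c['fy']*d,d],-1)
    if 'rvec' in c:
        R=cv2.Rodrigues(np.array(c['rvec'],float))[0]; W=(P-np.array(c['tvec']).ravel())@R
    else:
        H=np.array(c['hand_eye']); T=P@H[:3,:3].T+H[:3,3]
        R=cv2.Rodrigues(np.array(o['tool_rot'],float))[0]; W=T@R.T+np.array(o['tool_pos'])
    W[d<=0]=np.nan
    return im,W,o
E
python3 - <<'E'
from h import *
o=ctrl.get_obs(); print(o, ctrl.tcp_to_tips)
a,W,_=grab('scene','scene.png'); b,V,_=grab('side','side.png'); c,X,_=grab('wrist','wrist.png')
np.savez('w.npz',a=a,W=W,b=b,V=V,c=c,X=X)
cv2.imwrite('pics/all.png',cv2.resize(np.vstack([a,b])[:,:,::-1],(480,600)))
print(vision.calibration('wrist'))
E
```

```text
{'t': 0.0, 'q': array([-1.19010825e-01,  5.33553911e-02,  1.61427008e+00,  4.49270583e-06,
        1.47596573e+00, -1.19004212e-01]), 'dq': array([-0.00094463, -0.00089315,  0.00117369, -0.00235899, -0.00077137,
        0.00018534]), 'effort': array([ 2.70554956e-04, -3.93670499e+01, -3.70175600e+01, -1.62778279e-04,
        6.93513779e-03, -6.06393527e-06]), 'tool_pos': array([6.24440564e-01, 6.17055930e-05, 2.52078149e-01]), 'tool_rot': array([-2.22033606e+00, -2.22032042e+00,  1.93409214e-03]), 'contact_force': array([0.7715191 , 0.59585638, 0.43373771]), 'wrist_torque': array([0.02061794, 0.02493901, 0.0048411 ]), 'opening': 0.08533700716691595} 0.022
{'fx': 325.5971054772484, 'fy': 325.5971054772484, 'cx': 321.7655988214797, 'cy': 200.74975119149283, 'hand_eye': array([[-1.99460902e-04, -9.56871007e-01, -2.90513057e-01,
         7.38780008e-02],
       [ 9.99999917e-01, -2.94131391e-04,  2.82207333e-04,
        -5.79831343e-04],
       [-3.55485024e-04, -2.90512976e-01,  9.56870986e-01,
        -1.20203180e-01],
       [ 0.00000000e+00,  0.00000000e+00,  0.00000000e+00,
         1.00000000e+00]])}
```

View pics/scene.png

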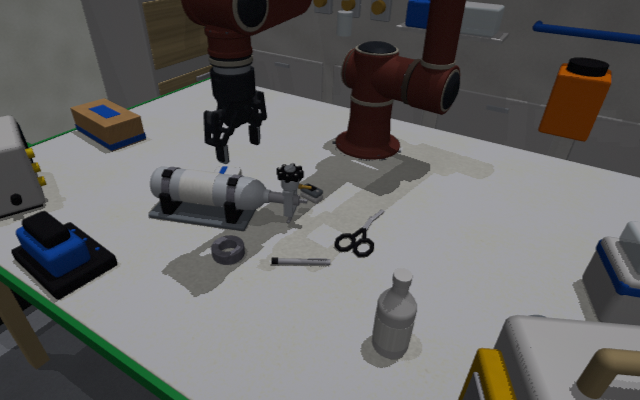

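View pics/wrist.png

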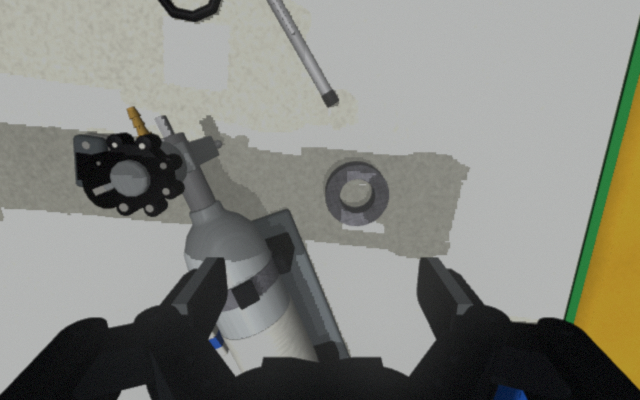

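```bash
python3 - <<'E'
from h import *
z=np.load('w.npz');c=z['c'];X=z['X']
cv2.imwrite('pics/crop.png',cv2.resize(c[100:225,65:225,::-1],None,fx=5,fy=4.8,interpolation=cv2.INTER_CUBIC)[:600])
for n,(W,I) in dict(wr=(X,c),sc=(z['W'],z['a']),sd=(z['V'],z['b'])).items():
    m=(W[...,2]>.150)&(W[...,2]<.160)&(abs(W[...,0]-.46)<.12)&(abs(W[...,1]-.07)<.15)
    w=(W[...,2]>.141)&(W[...,2]<.160)&(abs(W[...,0]-.46)<.12)&(abs(W[...,1]-.07)<.15)
    for k in(m,w):
        p=W[k]; print(n,len(p), p.min(0) if len(p) else 0,p.max(0) if len(p) else 0,np.median(p,0))
print(X[178,130],X[190,100],X[178:180,125:135,2])
# heights near cylinder axis
print(X[230,215],X[320,265],X[112,131])
E
```

```text
wr 1111 [0.47056597 0.01122958 0.15002124] [0.50220755 0.03614126 0.15593767] [0.49044962 0.02365967 0.15323434]
wr 5006 [ 0.45941253 -0.00698708  0.14102067] [0.51997966 0.05343078 0.15593767] [0.49306953 0.02573989 0.14672447]
sc 58 [0.47235374 0.0124857  0.15011497] [0.50574942 0.03800948 0.15578966] [0.49282982 0.02511418 0.15323206]
sc 303 [ 0.46113714 -0.00544784  0.14107476] [0.52197887 0.05433302 0.15578966] [0.49884854 0.02970548 0.1467438 ]
sd 63 [0.46680701 0.00452966 0.15006215] [0.5161778  0.05022865 0.15700061] [0.48893343 0.02469336 0.15395771]
sd 268 [ 0.46082566 -0.00575288  0.14100552] [0.51941606 0.05531669 0.15700061] [0.48877615 0.03182212 0.14756385]
[0.49172924 0.02384808 0.15347537] [0.46430989 0.01338297 0.14634236] [[0.153129   0.15402097 0.15446892 0.15291678 0.1542859  0.15347537
  0.15317919 0.15336226 0.15464719 0.15457834]
 [0.15363986 0.15342165 0.15471928 0.15364873 0.15371    0.15406019
  0.15414307 0.15401549 0.15386706 0.15313244]]
[ 0.52401142 -0.0404369   0.08958806] [ 0.56784862 -0.13129847  0.10005425] [0.47480851 0.06646565 0.10926376]
```

View pics/crop.png

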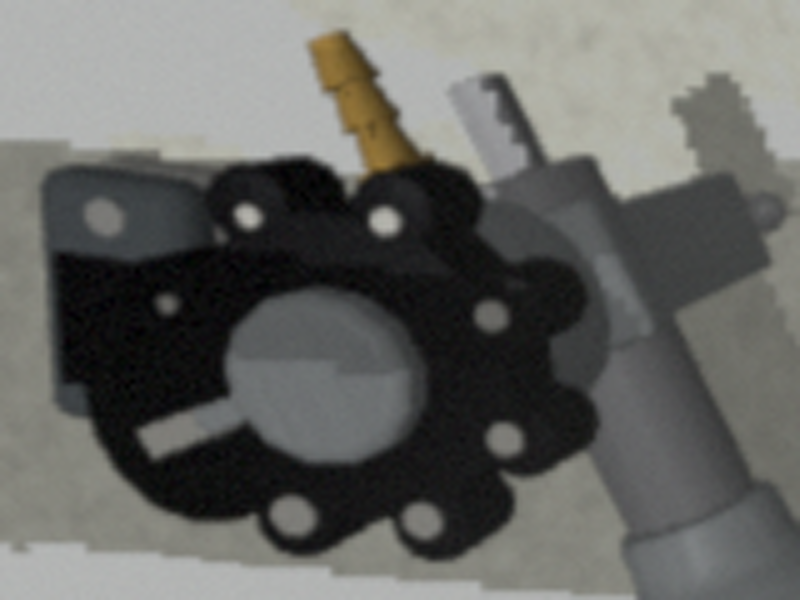

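The crop shows the white bar in line with the pointer at crop (175,432). Seven dots go clockwise from it, so the wheel starts at off and needs 4 clicks. The gap between two lobes lies almost exactly at -45° in world axes, which lines up with a corner of the shut gripper. I'll shut the gripper, move close at a safe height and measure the finger corner.

{"fn": "jog_arm", "kwargs": {"deltas": [[0, 0, 0, -0.5, -2.2, 0.8, 0], [0, 0, 0, -0.5, -2.2, 0.8, 0], [0, 0, 0, -0.4, -2.2, 0.8, 0], [0, 0, 0, -0.4, -2.2, 0.8, 0], [0, 0, 0, 0, 0, 0, 0], [0, 0, 0, 0, 0, 0, 0], [0, 0, 0, 0, 0, 0, 0], [0, 0, 0, 0, 0, 0, 0], [0, 0, 0, 0, 0, 0, 0], [0, 0, 0, 0, 0, 0, 0]], "grip_force": 20}}

```text
t: 0.98
tool_pos: [0.5378, -0.0179, 0.2218]
tool_rot: [2.221, 2.221, 0.001]
contact_force: [-0.6, -0.1, 0.3]
opening: -0.0003
```

```bash
python3 - <<'E'
from h import *
c,X,o=grab('wrist','w2.png'); a,V,_=grab('side','side2.png');s,S,_=grab('scene','scene2.png')
np.savez('w2.npz',X=X,c=c,V=V,S=S)
R=cv2.Rodrigues(np.array(o['tool_rot']))[0]; p=np.array(o['tool_pos']);print(p,o['opening'],o['t'])
for n,W in(('wr',X),('sd',V),('sc',S)):
    T=(W-p)@R
    for z0,z1 in((.016,.026),(.006,.016),(-.006,.006)):
        m=(T[...,2]>z0)&(T[...,2]<z1)&(abs(T[...,0])<.03)&(abs(T[...,1])<.04)
        q=T[m]; print(n,z0,len(q),q.min(0).round(4) if len(q) else '',q.max(0).round(4) if len(q) else '')
    m=(abs(T[...,0])<.03)&(abs(T[...,1])<.04)&(T[...,2]<.035); print('tip z',np.percentile(T[m][:,2],[95,99.5]) if m.any() else 0)
H,w=np.vstack([c,c]).shape[:2]
L=cv2.resize(c,(480,300)); r=cv2.resize(a,(480,300))
cv2.imwrite('pics/both2.png',np.vstack([L,r])[:,:,::-1])
E
```

```text
[ 0.53781832 -0.0179429   0.22180973] -0.0002897716226991683 0.9833
wr 0.016 75 [ 0.0103 -0.007   0.016 ] [0.0114 0.0056 0.0194]
wr 0.006 567 [ 0.0058 -0.0143  0.006 ] [0.0116 0.013  0.016 ]
wr -0.006 898 [ 0.006  -0.0143 -0.006 ] [0.0118 0.013  0.006 ]
tip z [-0.006768    0.01402964]
sd 0.016 9 [ 0.002  -0.0067  0.0163] [0.0107 0.0067 0.02  ]
sd 0.006 36 [-0.0055 -0.0128  0.0066] [0.0137 0.0127 0.0158]
sd -0.006 54 [-0.0009 -0.0134 -0.0059] [0.0146 0.0139 0.0059]
tip z [-0.00462687  0.01571203]
sc 0.016 17 [-0.0073 -0.0035  0.0162] [0.0125 0.0096 0.0225]
sc 0.006 52 [-0.0072 -0.0055  0.0063] [0.0126 0.0151 0.0156]
sc -0.006 66 [-0.0061 -0.0086 -0.006 ] [0.0135 0.0169 0.0059]
tip z [-0.01141686  0.01581064]
```

View pics/both2.png

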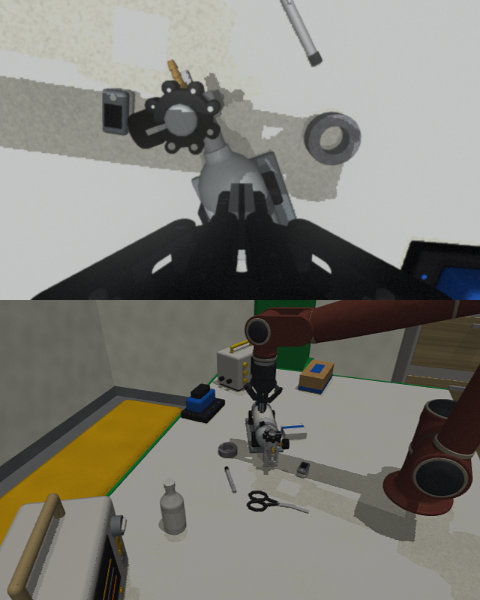

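```bash
python3 - <<'E'
from h import *
z=np.load('w2.npz');X=z['X']
o=ctrl.get_obs();R=cv2.Rodrigues(np.array(o['tool_rot']))[0]; p=np.array(o['tool_pos'])
T=(X-p)@R
for z0 in np.arange(-.016,.022,.003):
    m=(abs(T[...,2]-z0-.0015)<.0015)&(abs(T[...,0])<.03)&(abs(T[...,1])<.03)
    q=T[m]; f=q[q[:,0]>.0095]; b=q[q[:,0]<.0085]
    print(round(z0,4),len(f),f[:,1].min().round(4) if len(f) else '',f[:,1].max().round(4) if len(f) else '',len(b),(b[:,1].min().round(4),np.median(b[:,0]).round(4)) if len(b) else '')
# wheel now
for lo in(.141,.150):
    m=(X[...,2]>lo)&(X[...,2]<.16)&(abs(X[...,0]-.46)<.12)&(abs(X[...,1]-.03)<.06)&(X[...,1]>-.012)
    q=X[m];print(q.min(0),q.max(0))
r=z['c'][95:215,190:310]
k=cv2.resize(z['c'][140:340,220:420,::-1],(600,600),interpolation=cv2.INTER_CUBIC); cv2.imwrite('pics/f.png',np.clip(k.astype(float)*1.8,0,255))
E
```

```text
-0.016 188 -0.0067 0.0091 327 (np.float64(-0.0022), np.float64(-0.0006))
-0.013 135 -0.0068 0.0063 4 (np.float64(-0.0135), np.float64(0.0074))
-0.01 129 -0.0066 0.0061 73 (np.float64(-0.0137), np.float64(0.007))
-0.007 127 -0.0068 0.0063 136 (np.float64(-0.0138), np.float64(0.007))
-0.004 120 -0.0065 0.0064 123 (np.float64(-0.0138), np.float64(0.007))
-0.001 108 -0.0066 0.0062 108 (np.float64(-0.0138), np.float64(0.0069))
0.002 102 -0.0068 0.0064 105 (np.float64(-0.0136), np.float64(0.0069))
0.005 96 -0.0064 0.0061 104 (np.float64(-0.0138), np.float64(0.0069))
0.008 86 -0.0066 0.0062 91 (np.float64(-0.0136), np.float64(0.0069))
0.011 87 -0.0067 0.0064 78 (np.float64(-0.0134), np.float64(0.007))
0.014 77 -0.0068 0.0064 24 (np.float64(-0.0123), np.float64(0.0068))
0.017 40 -0.0065 0.0061 0 
0.02 0   0 
[ 0.45935104 -0.0064894   0.14100269] [0.51949833 0.05310939 0.15548837]
[0.47047119 0.01052516 0.15000801] [0.50222752 0.03594529 0.15548837][ WARN:0@0.662] global loadsave.cpp:1063 imwrite_ Unsupported depth image for selected encoder is fallbacked to CV_8U.
```

View pics/f.png

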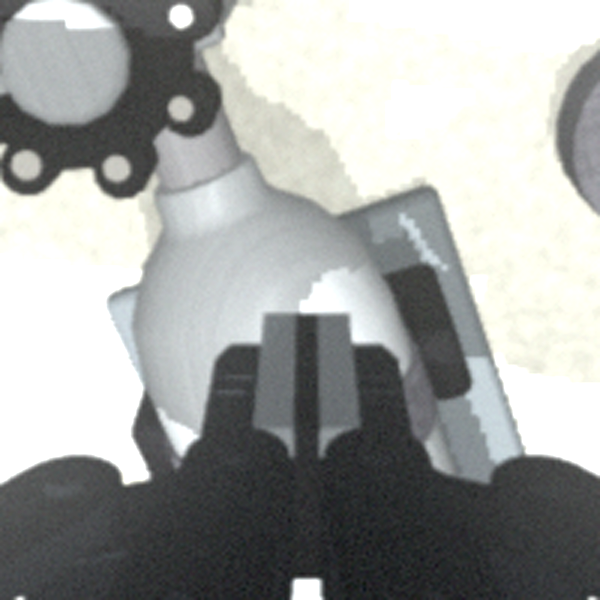

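The fingers, when shut, turn out to be stepped: 22 x 13.4 mm pads with backing behind them, so there's no useful corner. A single pad is a plate 6.7 mm thick and fits the 7.9 mm gap between lobes. I'll open partly and use the -y finger, with its x = +11 mm edge pointing at the axis from the south (gap at about -89.5°).

{"fn": "jog_arm", "kwargs": {"deltas": [[0, 0, 0, -0.7, -1.4, 0, 0.4], [0, 0, 0, -0.7, -1.3, 0, 0.4], [0, 0, 0, 0, 0, 0, 0.4], [0, 0, 0, 0, 0, 0, 0.4], [0, 0, 0, 0, 0, 0, 0.4], [0, 0, 0, 0, 0, 0, 0.4], [0, 0, 0, 0, 0, 0, 0.4]]}}

```text
t: 1.72
tool_pos: [0.5104, -0.0318, 0.2214]
tool_rot: [2.221, 2.222, 0.0]
contact_force: [0.5, -0.2, -0.0]
opening: 0.0341
```

```bash
python3 - <<'E'
from h import *
c,X,o=grab('wrist','w3.png')
R=cv2.Rodrigues(np.array(o['tool_rot']))[0]; p=np.array(o['tool_pos']);print(p,o['opening'],o['t'])
T=(X-p)@R
for z0 in np.arange(-.01,.022,.003):
    m=(abs(T[...,2]-z0-.0015)<.0015)&(abs(T[...,0])<.02)&(T[...,1]>-.04)&(T[...,1]<0)
    f=T[m&(T[...,0]>.0095)]
    if len(f): print(round(z0,4),len(f),f.min(0).round(4),f.max(0).round(4))
# circle fit of cap, wheel top points
m=(X[...,2]>.150)&(X[...,2]<.158)&(np.hypot(X[...,0]-.49,X[...,1]-.024)<.016)&(X[...,0]>.478)
q=X[m][:,:2]; (ce,r)=cv2.minEnclosingCircle(q.astype(np.float32)); print('cap',ce,r)
m=(X[...,2]>.140)&(X[...,2]<.158)&(np.hypot(X[...,0]-.49,X[...,1]-.024)<.04)
(ce,r)=cv2.minEnclosingCircle(X[m][:,:2].astype(np.float32)); print('wheel',ce,r)
# white marks
g=c.astype(int).sum(2); k=(m&(abs(X[...,2]-.147)<.0035)&(g>300)&(np.hypot(X[...,0]-.49,X[...,1]-.024)>.02)).astype(np.uint8)
n,l,st,cc=cv2.connectedComponentsWithStats(k)
P=[]
for i in range(1,n):
    w=X[l==i].mean(0)
    if st[i,4]>4: P.append(w[:2]); print(st[i,4],w.round(4),np.degrees(np.arctan2(w[1]-.024,w[0]-.49)).round(1))
E
```

```text
[ 0.5104295  -0.03180457  0.22136504] 0.0341080619081883 1.7167
-0.01 79 [ 0.0097 -0.0245 -0.01  ] [ 0.0116 -0.0178 -0.007 ]
-0.007 60 [ 0.01   -0.0242 -0.007 ] [ 0.0116 -0.0176 -0.004 ]
-0.004 62 [ 0.0099 -0.0242 -0.0039] [ 0.0116 -0.0177 -0.001 ]
-0.001 61 [ 0.0095 -0.0243 -0.0009] [ 0.0117 -0.0175  0.002 ]
0.002 51 [ 0.0097 -0.0242  0.0021] [ 0.0113 -0.0177  0.005 ]
0.005 58 [ 0.0096 -0.0243  0.005 ] [ 0.0117 -0.0177  0.008 ]
0.008 46 [ 0.0099 -0.0242  0.008 ] [ 0.0117 -0.0177  0.0109]
0.011 43 [ 0.01   -0.0243  0.011 ] [ 0.0118 -0.0177  0.014 ]
0.014 45 [ 0.0096 -0.0243  0.014 ] [ 0.0117 -0.0177  0.0169]
0.017 9 [ 0.0101 -0.0239  0.0171] [ 0.011  -0.0184  0.0189]
cap (0.4893607795238495, 0.02299846149981022) 0.012975816614925861
wheel (0.48952996730804443, 0.023195810616016388) 0.0318390391767025
13 [0.4762 0.0505 0.1456] 117.6
5 [0.5004 0.0523 0.1454] 69.9
13 [0.4959 0.0495 0.1456] 76.9
37 [0.481  0.0459 0.147 ] 112.3
47 [0.4998 0.0452 0.1471] 65.2
8 [0.4739 0.0407 0.1454] 133.9
12 [0.4621 0.0377 0.1459] 153.9
20 [0.4673 0.0331 0.1474] 158.2
55 [0.5125 0.0314 0.1471] 18.2
120 [0.4652 0.0141 0.1475] -158.2
56 [0.5117 0.013  0.1473] -26.9
65 [0.4791 0.0007 0.147 ] -115.0
50 [ 0.4979 -0.      0.1473] -71.8
```

{"fn": "jog_arm", "kwargs": {"deltas": [[0, 0, 0.04, 0.28, -0.21, 0, 0.4], [0, 0, 0, 0, 0, 1.6, 0.4], [0, 0, 0, 0, 0, 1.6, 0.4], [0, 0, 0, 0, 0, 1.6, 0.4], [0, 0, 0, 0, 0, 1.0, 0.4], [0, 0, 0, 0, 0, 0.7, 0.4], [0, 0, 0, 0, 0, 0, 0.4], [0, 0, 0, 0, 0, 0, 0.4]]}}

```text
t: 2.43
tool_pos: [0.508, -0.0292, 0.1564]
tool_rot: [-2.265, -2.177, 0.0]
contact_force: [0.3, -0.2, 0.1]
opening: 0.0339
```

```bash
cat > chk.py <<'E'
from h import *
import sys
c,X,o=grab('wrist')
R=cv2.Rodrigues(np.array(o['tool_rot']))[0]; p=np.array(o['tool_pos']); T=(X-p)@R
C=np.array([.4895,.0231]); e=(p+R@[.0112,-.021,0])[:2]-C
print(p.round(4),'pad end rho %.1f ang %.1f  tool x dir %.1f'%(np.hypot(*e)*1e3,np.degrees(np.arctan2(e[1],e[0])),np.degrees(np.arctan2(R[1,0],R[0,0]))),'F',np.array(o['contact_force']).round(1),'t',o['t'],'op',o['opening'])
m=(T[...,0]>.0095)&(T[...,0]<.0125)&(T[...,1]>-.03)&(T[...,1]<-.01)&(T[...,2]<.025)
if m.any(): print('pad',T[m].min(0).round(4),T[m].max(0).round(4))
g=c.astype(int).sum(2); rr=np.hypot(X[...,0]-C[0],X[...,1]-C[1])
k=((abs(X[...,2]-.147)<.004)&(g>300)&(rr>.0215)&(rr<.0275)).astype(np.uint8)
n,l,st,cc=cv2.connectedComponentsWithStats(k)
for i in range(1,n):
    w=X[l==i].mean(0)
    if st[i,4]>12: print(st[i,4],round(float(np.degrees(np.arctan2(w[1]-C[1],w[0]-C[0]))),1),end=' | ')
print()
if len(sys.argv)>1: cv2.imwrite('pics/'+sys.argv[1],c[:,:,::-1])
E
python3 chk.py w4.png
```

```text
[ 0.508  -0.0292  0.1564] pad end rho 40.3 ang -92.9  tool x dir 87.7 F [ 0.3 -0.2  0.1] t 2.4333 op 0.03388983329079811
pad [ 0.0095 -0.03   -0.0645] [ 0.0125 -0.01    0.019 ]
77 110.5 | 108 65.3 | 17 127.9 | 124 19.9 | 47 155.9 | 157 -159.6 | 109 -25.1 | 151 -114.9 | 126 -69.9 |
```

View pics/w4.png

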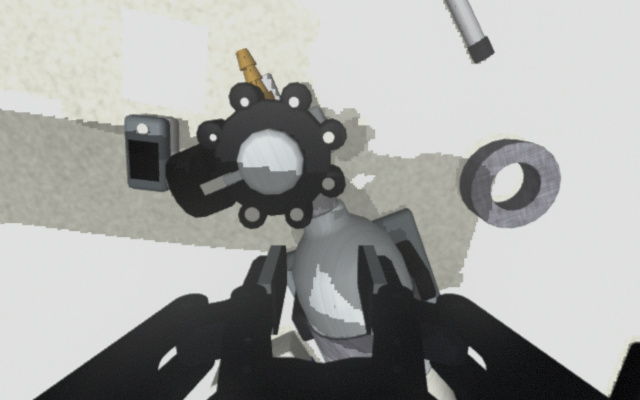

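The left finger's pad at pixel (270,265) points into the gap between the lobes at (252,215) and (297,215). Inserting now, with a first short arc.

{"fn": "jog_arm", "kwargs": {"deltas": [[0, 0, 0, 0.5, 0.04, 0, 0.4], [0, 0, 0, 0.5, 0, 0, 0.4], [0, 0, 0, 0.3, 0, 0, 0.4], [0, 0, 0, 0, 0, 0, 0.4], [0, 0, -0.07, 0.156, 0.262, 0, 0.4], [0, 0, -0.07, 0.156, 0.262, 0, 0.4], [0, 0, -0.07, 0.156, 0.262, 0, 0.4], [0, 0, 0, 0, 0, 0, 0.4]]}}

```text
t: 3.15
tool_pos: [0.5156, -0.0113, 0.1562]
tool_rot: [-2.021, -2.403, 0.004]
contact_force: [-4.9, -0.3, 2.5]
opening: 0.0343
```

```bash
python3 chk.py w5.png
```

```text
[ 0.5156 -0.0113  0.1562] pad end rho 27.2 ang -82.5  tool x dir 99.9 F [-4.9 -0.3  2.5] t 3.15 op 0.03432439678503527
pad [ 0.0095 -0.0299 -0.0641] [ 0.0125 -0.01    0.0182]
71 116.2 | 92 70.8 | 24 161.1 | 98 25.8 | 141 -154.1 | 101 -19.7 | 139 -109.3 | 108 -64.5 |
```

{"fn": "jog_arm", "kwargs": {"deltas": [[0, 0, -0.07, 0.156, 0.262, 0, 0.4], [0, 0, -0.07, 0.156, 0.262, 0, 0.4], [0, 0, -0.07, 0.156, 0.262, 0, 0.4], [0, 0, -0.07, 0.156, 0.262, 0, 0.4], [0, 0, -0.07, 0.156, 0.262, 0, 0.4], [0, 0, -0.07, 0.156, 0.262, 0, 0.4], [0, 0, -0.07, 0.156, 0.262, 0, 0.4], [0, 0, 0, 0, 0, 0, 0.4], [0, 0, 0, 0, 0, 0, 0.4]]}}

```text
t: 3.95
tool_pos: [0.5297, 0.0056, 0.1565]
tool_rot: [1.385, 2.819, 0.001]
contact_force: [0.0, 0.8, 0.6]
opening: 0.0343
```

```bash
python3 chk.py w6.png
```

```text
[0.5297 0.0056 0.1565] pad end rho 27.2 ang -52.1  tool x dir 127.7 F [0.  0.8 0.6] t 3.95 op 0.03434726913480719
pad [ 0.0095 -0.03   -0.0645] [ 0.0125 -0.01    0.0195]
70 109.8 | 45 154.5 | 88 64.4 | 29 -160.3 | 100 19.2 | 150 -115.7 | 112 -26.0 | 128 -71.1 |
```

Click 1 is in: the smallest dot is at the pointer and the bar is one step on. Withdrawing, going back round at a clear radius, and starting the second flick.

{"fn": "jog_arm", "kwargs": {"deltas": [[0, 0, 0, -0.6, 0, 0, 0.4], [0, 0, 0, -0.7, 0, 0, 0.4], [0, 0, 0.1, -0.184, -0.522, 0, 0.4], [0, 0, 0.1, -0.184, -0.522, 0, 0.4], [0, 0, 0.1, -0.184, -0.522, 0, 0.4], [0, 0, 0.1, -0.184, -0.522, 0, 0.4], [0, 0, 0.1, -0.184, -0.522, 0, 0.4], [0, 0, 0.1, -0.184, -0.522, 0, 0.4], [0, 0, 0.1, -0.184, -0.522, 0, 0.4], [0, 0, 0, 0, 0, 0, 0.4], [0, 0, 0, 0, 0, 0, 0.4]]}}

```text
t: 4.92
tool_pos: [0.5085, -0.0298, 0.1563]
tool_rot: [2.264, 2.178, 0.0]
contact_force: [-0.5, 0.5, -0.4]
opening: 0.0339
```

```bash
python3 chk.py
```

```text
[ 0.5085 -0.0298  0.1563] pad end rho 40.9 ang -92.2  tool x dir 87.8 F [-0.5  0.5 -0.4] t 4.9167 op 0.03394988550272264
pad [ 0.0095 -0.03   -0.065 ] [ 0.0125 -0.01    0.0191]
107 109.7 | 135 64.4 | 18 127.0 | 68 154.9 | 156 19.0 | 136 -26.0 | 27 -160.5 | 146 -115.6 | 153 -70.7 |
```

{"fn": "jog_arm", "kwargs": {"deltas": [[0, 0, 0, 0.7, 0, 0, 0.4], [0, 0, 0, 0.65, 0, 0, 0.4], [0, 0, -0.07, 0.156, 0.262, 0, 0.4], [0, 0, -0.07, 0.156, 0.262, 0, 0.4], [0, 0, -0.07, 0.156, 0.262, 0, 0.4], [0, 0, -0.07, 0.156, 0.262, 0, 0.4], [0, 0, -0.07, 0.156, 0.262, 0, 0.4], [0, 0, -0.07, 0.156, 0.262, 0, 0.4], [0, 0, -0.07, 0.156, 0.262, 0, 0.4], [0, 0, -0.07, 0.156, 0.262, 0, 0.4], [0, 0, -0.07, 0.156, 0.262, 0, 0.4], [0, 0, -0.07, 0.156, 0.262, 0, 0.4]]}}

```text
t: 5.97
tool_pos: [0.5299, 0.0068, 0.1564]
tool_rot: [1.374, 2.824, 0.0]
contact_force: [0.2, -0.0, 0.2]
opening: 0.0341
```

{"fn": "jog_arm", "kwargs": {"deltas": [[0, 0, 0, 0, 0, 0, 0.4], [0, 0, 0, 0, 0, 0, 0.4]]}}

```text
t: 6.13
tool_pos: [0.5298, 0.0065, 0.1564]
tool_rot: [1.382, 2.82, 0.001]
contact_force: [1.4, -0.6, -0.1]
opening: 0.034
```

```bash
python3 chk.py
```

```text
[0.5298 0.0065 0.1564] pad end rho 26.6 ang -50.7  tool x dir 127.8 F [ 1.4 -0.6 -0.1] t 6.1333 op 0.034011001645859074
pad [ 0.0095 -0.03   -0.0648] [ 0.0125 -0.01    0.0195]
88 109.4 | 69 154.4 | 115 64.0 | 43 -160.7 | 123 18.7 | 25 -116.0 | 135 -26.4 | 125 -71.4 |
```

Click 2 is in. The third flick follows the same way.

{"fn": "jog_arm", "kwargs": {"deltas": [[0, 0, 0, -0.6, 0, 0, 0.4], [0, 0, 0, -0.7, 0, 0, 0.4], [0, 0, 0.1, -0.184, -0.522, 0, 0.4], [0, 0, 0.1, -0.184, -0.522, 0, 0.4], [0, 0, 0.1, -0.184, -0.522, 0, 0.4], [0, 0, 0.1, -0.184, -0.522, 0, 0.4], [0, 0, 0.1, -0.184, -0.522, 0, 0.4], [0, 0, 0.1, -0.184, -0.522, 0, 0.4], [0, 0, 0.1, -0.184, -0.522, 0, 0.4], [0, 0, 0, 0, 0, 0, 0.4], [0, 0, 0, 0, 0, 0, 0.4]]}}

```text
t: 7.1
tool_pos: [0.5084, -0.0293, 0.1563]
tool_rot: [-2.264, -2.178, -0.0]
contact_force: [-0.5, -0.0, -0.1]
opening: 0.034
```

```bash
python3 chk.py
```

```text
[ 0.5084 -0.0293  0.1563] pad end rho 40.4 ang -92.4  tool x dir 87.8 F [-0.5 -0.  -0.1] t 7.1 op 0.03399808326550766
pad [ 0.0095 -0.03   -0.0642] [ 0.0125 -0.01    0.0197]
135 109.7 | 170 64.4 | 19 129.1 | 93 154.9 | 190 19.1 | 172 -25.8 | 44 -160.3 | 145 -70.7 | 24 -115.6 |
```

{"fn": "jog_arm", "kwargs": {"deltas": [[0, 0, 0, 0.7, 0, 0, 0.4], [0, 0, 0, 0.6, 0, 0, 0.4], [0, 0, -0.07, 0.156, 0.262, 0, 0.4], [0, 0, -0.07, 0.156, 0.262, 0, 0.4], [0, 0, -0.07, 0.156, 0.262, 0, 0.4], [0, 0, -0.07, 0.156, 0.262, 0, 0.4], [0, 0, -0.07, 0.156, 0.262, 0, 0.4], [0, 0, -0.07, 0.156, 0.262, 0, 0.4], [0, 0, -0.07, 0.156, 0.262, 0, 0.4], [0, 0, -0.07, 0.156, 0.262, 0, 0.4], [0, 0, -0.07, 0.156, 0.262, 0, 0.4], [0, 0, -0.07, 0.156, 0.262, 0, 0.4]]}}

```text
t: 8.15
tool_pos: [0.5299, 0.0067, 0.1564]
tool_rot: [1.374, 2.824, 0.0]
contact_force: [-0.2, -0.1, -0.4]
opening: 0.0336
```

{"fn": "jog_arm", "kwargs": {"deltas": [[0, 0, 0, 0, 0, 0, 0.4], [0, 0, 0, 0, 0, 0, 0.4], [0, 0, 0, -0.6, 0, 0, 0.4], [0, 0, 0, -0.7, 0, 0, 0.4], [0, 0, 0.1, -0.184, -0.522, 0, 0.4], [0, 0, 0.1, -0.184, -0.522, 0, 0.4], [0, 0, 0.1, -0.184, -0.522, 0, 0.4], [0, 0, 0.1, -0.184, -0.522, 0, 0.4], [0, 0, 0.1, -0.184, -0.522, 0, 0.4], [0, 0, 0.1, -0.184, -0.522, 0, 0.4], [0, 0, 0.1, -0.184, -0.522, 0, 0.4], [0, 0, 0, 0, 0, 0, 0.4]]}}

```text
t: 9.15
tool_pos: [0.5078, -0.0296, 0.1561]
tool_rot: [-2.269, -2.173, 0.001]
contact_force: [0.1, -0.2, -0.8]
opening: 0.0341
```

```bash
python3 chk.py w8.png
```

```text
[ 0.5078 -0.0296  0.1561] pad end rho 40.7 ang -93.1  tool x dir 87.5 F [ 0.1 -0.2 -0.8] t 9.15 op 0.03409395270277324
pad [ 0.0095 -0.03   -0.0643] [ 0.0125 -0.01    0.0191]
171 109.7 | 208 64.3 | 13 129.1 | 224 19.0 | 124 154.8 | 161 -25.8 | 63 -160.2 | 40 -115.5 | 27 -70.7 |
```

View pics/w8.png

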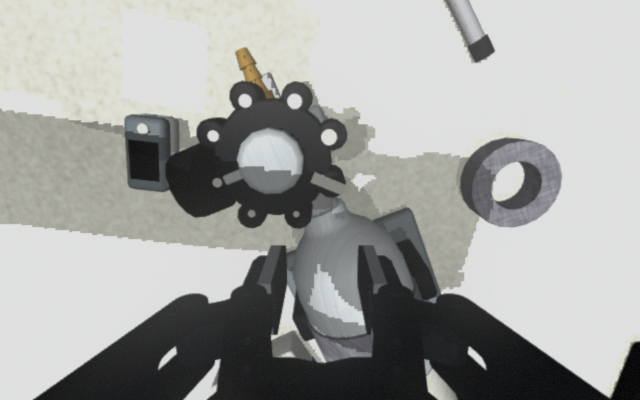

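The picture shows the off bar at (328,185), three lobes anticlockwise from the pointer at (220,182), so the setting is 3 litres. One more flick, then withdraw.

{"fn": "jog_arm", "kwargs": {"deltas": [[0, 0, 0, 0.7, 0, 0, 0.4], [0, 0, 0, 0.65, 0, 0, 0.4], [0, 0, -0.07, 0.156, 0.262, 0, 0.4], [0, 0, -0.07, 0.156, 0.262, 0, 0.4], [0, 0, -0.07, 0.156, 0.262, 0, 0.4], [0, 0, -0.07, 0.156, 0.262, 0, 0.4], [0, 0, -0.07, 0.156, 0.262, 0, 0.4], [0, 0, -0.07, 0.156, 0.262, 0, 0.4], [0, 0, -0.07, 0.156, 0.262, 0, 0.4], [0, 0, -0.07, 0.156, 0.262, 0, 0.4], [0, 0, -0.07, 0.156, 0.262, 0, 0.4], [0, 0, -0.07, 0.156, 0.262, 0, 0.4]]}}

```text
t: 10.2
tool_pos: [0.5301, 0.0073, 0.1564]
tool_rot: [1.374, 2.824, 0.001]
contact_force: [0.8, -0.2, -0.2]
opening: 0.0343
```

{"fn": "jog_arm", "kwargs": {"deltas": [[0, 0, 0, 0, 0, 0, 0.4], [0, 0, 0, 0, 0, 0, 0.4], [0, 0, 0, -0.6, 0, 0, 0.4], [0, 0, 0, -0.9, 0, 0, 0.4], [0, 0, 0, -0.5, 0, -1.5, 0.4], [0, 0, 0, 0, 0, -2.0, 0.4], [0, 0, 0, 0, 0, -2.0, 0.4], [0, 0, 0, 0, 0, 0, 0.4], [0, 0, 0, 0, 0, 0, 0.4]]}}

```text
t: 10.95
tool_pos: [0.5426, -0.0101, 0.2127]
tool_rot: [1.382, 2.818, 0.001]
contact_force: [-0.1, 0.7, -0.5]
opening: 0.0342
```

```bash
python3 chk.py w9.png
```

```text
[ 0.5426 -0.0101  0.2127] pad end rho 47.6 ang -51.5  tool x dir 127.8 F [-0.1  0.7 -0.5] t 10.95 op 0.034158413444531764
pad [ 0.0095 -0.03   -0.0644] [ 0.0125 -0.01    0.0205]
109 109.7 | 84 154.9 | 113 64.4 | 39 -160.4 | 82 19.3 | 25 -115.4 | 15 -70.8 |
```

View pics/w9.png

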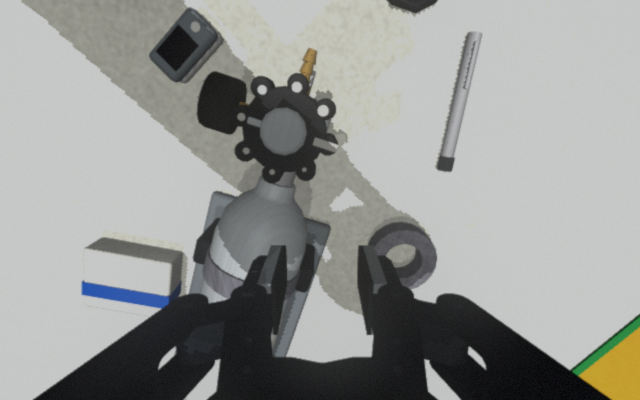

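The picture shows the bar at (327,145), exactly opposite the pointer at (250,120), with three dots between them. That is 4 litres, and the gripper is clear.

```bash
python3 -c "
from station import ctrl
print(ctrl.finish_job())"
```

```text
the job is handed in; nothing more can be done
None
```

The oxygen is set to 4 litres per minute, and I've handed the job in; no verdict was reported. The wheel started at off, so I flicked it four single clicks anticlockwise with the edge of one finger, without gripping it.

**Wheel:** the last wrist picture shows the off bar directly opposite the pointer, with three dots between them. The marks measure within about 1° of their rest angles.

**Force and time:** the highest reading was about 5 N, though forces were only read at the end of each move. The clock stood at about 11 s of the 61 s allowed.

**Other items:** the gripper ended clear of everything. I never steered near the loose items and saw no sign of them moving, but I did not measure their positions at the end. No check failed.

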